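# Open the plane case, lock its lid stay and put the block plane away

## Robot

A 7-joint arm with a two-finger parallel gripper is mounted at the origin on a cart in front of the work surface, level with it; the furniture and walls round the work are solid. World frame = base frame: x ahead of the robot, y to its left, z up, the work surface at z = 0. Lengths are in m, angles in rad, forces in N, time in s.
With the tool pointing down it reaches from about 0.4 to 0.875 m from the base axis. Payload 19.3 kg.
Tool frame: the origin (TCP) lies between the finger pads; the fingertips stand 8 mm ahead of it and the grasp point (between the pads) lies 11 mm behind it (r.tcp_to_tips is the distance from the TCP to the fingertips, in m); z points along the fingers, y is the line along which they close (so a half turn about z gives the same grasp; the last joint's range is limited). The gripper opens to 85 mm and grips with 20 to 120 N. Pads are 22 mm wide; open, the fingers measure 114 mm over their backs; the gripper's body (76 mm by 85 mm) begins 54 mm behind the grasp point. The pads swing forward as they close: fully open they stand 13 mm farther back than shut.
Start: joints at [1.106, 0.521, -0.036, 1.599, 0.021, 1.021, -0.113], TCP at [0.24, -0.577, 0.239] pointing down, gripper open.
Joint ranges: [-2.91, 2.91], [-0.3, 2.13], [-1.5, 1.42], [0.17, 2.43], [-1.26, 4.41], [0.16, 1.93], [-2.52, 2.52]. Speed limits (rad/s): [1.89, 1.89, 2.39, 2.39, 3.01, 3.01, 3.01].

## Interface

Orientations are given as [roll, pitch, yaw] about the fixed x, y, z axes, in that order (R = Rz(yaw) Ry(pitch) Rx(roll)).
In Python, from cell import r, vision gives the robot as it stands. The module is installed in compiled form; this text tells all that it offers.
- The arm moves only by the tool send_path, called by a JSON object that holds its "fn" and its "kwargs". Schema: {"type":"object","properties":{"segments":{"type":"array","items":{"type":"object","properties":{"tx":{"type":"number"},"ty":{"type":"number"},"tz":{"type":"number"},"spin":{"type":"number"}},"additionalProperties":false},"minItems":1,"maxItems":10},"aperture":{"type":"number"},"grip_force":{"type":"number"},"only":{"type":"string"},"quiet":{"type":"boolean"},"lines":{"type":"string"}},"required":["segments"],"additionalProperties":false}. segments is a list of rows, 1 to 10 of them, each an object with the fields tx, ty, tz (the shift in m), spin (a turn about the tool's z in rad); a field left out counts as zero; each row is the pose to reach, as a shift and turn from the pose commanded when the call began, along the tool's axes at that moment; what a row does not reach only later rows make up. A row lasts 1/12 s, in which the tool goes at most 0.0417 m and 0.125 rad, less where a joint would pass 70% of its speed; a pose out of reach is approached as far as the arm can. aperture is the opening from 0.0 (shut) to 1.0 (fully open), set as the call begins (left out keeps the last). The fingers move at their own pace and stop on an object; grip_force is the grip in N (left out, the last holds). Time passes only in rows, so rows that do not move let the fingers close. The tool returns the time, the measured TCP pose, the force, the opening and the grip force at its end. only (a regular expression) keeps the lines of the reply that match it, lines (a string "A,B") keeps lines A to B, and quiet returns only ok. Input that does not fit is refused with a message, and nothing moves.
- r.get_obs(): the state, without advancing time (a new reading comes with each control period).
- vision.get_image(name): name is "side" or "top"; returns the picture (480x640x3 uint8, red, green, blue); there is no depth.
- vision.camera_params(name): a dict with "fx", "fy", "cx", "cy" (pixels), "extrinsics" (4x4, takes a point from world to camera coordinates). Camera axes: x right, y down, z forward; pixel columns grow to the right and rows downward; lengths in m; the calibration is good to about 2 mm. A picture is of the moment at which its call begins. camera_params takes no time and is no camera call.
- r.close_job(): hands the job in; it is judged then, once.
The state is a dict: "time_s": time; "joints": joint angles; "joint_vel": joint speeds; "joint_torque": joint torques, N m; "tool_pos": TCP position; "eef_rot": TCP orientation; "wrist_force": force on the tool from outside, world axes, zero at the start; "torque": the same for the moment, N m; "opening": opening from 0.0 (shut) to 1.0 (fully open); "grip_force": force on a finger pad.
Only numpy, scipy, OpenCV 4.12 (cv2) and the standard library are available. Lean on these libraries where they do the work, as an engineer would, in place of code of your own. Each camera call takes 0.05 s, during which the arm holds its last target. There are 200 camera calls.

## Task

Raise the lid of the wooden tool case, then press the knuckle of the folding stay past straight against its stop, so that the lid is locked up and cannot fall. Then put away the block plane that lies to the right of the case, sole down and flat on the floor of the case's wide bay, let go, and leave the lid locked open. Keep the other things on the bench where they are.

Things in the scene. Friction and masses are not known exactly. Their poses are not given: they have to be found in the camera images.
- case: Open wooden tool case fixed to the bench, 200 (x) x 220 (y) x 62 mm (z, rim), walls 9, floor 8 mm. Origin: centre of its underside on the bench. +x points to the lid's hinge, away from the robot, z up; turned up to 0.3 rad. A divider (6 mm thick at y = +45 mm, top at z = 30 mm) parts the wide bay (y -101 to +42, x -91 to +91 mm) from a narrow one on the +y side with the folding stay.
- case_bay (a point): Centre of the floor of the wide bay, at (0, -29.5, 8) mm in the case's frame, axes as the case's.
- lid_hinge (a point): Middle of the lid's hinge line (along case y), at (100, 0, 62) mm in the case's frame.
- lid (a joint): Angle of the lid, rad: 0 shut (the start), growing as it opens up and away from the robot; the unfolded stay stops it at 1.15. Lid 200 x 220 x 10 mm, its underside at the hinge line's height when shut. Stiff hinge: let go above 0.9 rad it stands, though unlocked; from much lower it falls. About 3 N at the handle raises it.
- lid_handle (a point): Middle of the lid's handle, a round steel bar 10 mm thick, 90 mm long along case y on two end posts, 34 mm above the lid's upper face; from the hinge line 186 mm towards the front edge and 44 mm off the lid's underside plane. Free below (29 mm) and on both sides for fingers; it can turn between the pads. Moves with the lid, axes as the lid's (as the case's when shut).
- stay (a joint): Knuckle angle of the folding stay, rad: 0 folded (lid shut), 2.83 straight (lid 1.15), 3.03 at its stop past straight: locked (lid about 1.14). Two flat steel links 63 mm long unfold as the lid rises, knuckle bent towards the robot. Pushing the knuckle away from the robot and down, square to the line of the links, straightens it and lifts the lid the last bit; about 5 N, no spring back.
- stay_pin (a point): Lower end of the stay: the pin on the case's +y wall, at (0, 94, 35) mm in the case's frame. The upper end is pinned to the lid's underside 100 mm from the hinge.
- stay_roller (a point): Centre of the steel thumb roller on the stay's knuckle: 18 mm in diameter, 36 mm long along case y, the links 26 mm to its +y side. With the stay straight it is at case x = +26 mm, z = 93 mm; the lock lies about 7 mm beyond, away from the robot and down. Moves with the stay.
- plane: Near block plane (not the one at the back), iron, 160 mm long (its y), 50 wide (x), 46 high, 0.5 to 1 kg. Origin: centre of its sole. Flat upright cheeks 50 mm apart along its sides, from the sole to 32 mm up, y -74 to +75 mm: grasp across these. Starts sole down, right of the case, length roughly along world x. Fits the bay lengthwise along case x, 11 mm spare at each end; any way round.
- glue: White glue bottle, upright, 37 x 64 x 163 mm, a bystander left of the case. Origin: centre of its underside.
- block: Wooden offcut, 40 x 60 x 40 mm, a bystander between plane and case. Origin: centre of its underside. Also between them, further from the robot, stands a fixed bench vice (x over about 0.55 m, y about -0.2 to 0.05 m, under 0.2 m high): carry the plane round its near side.

How it is judged:
On the way, in this order (a step that is already met when the one before it is completed fails the run):
1. the lid is raised beyond 0.9 rad with the stay not yet locked (value of joint lid above 0.9 rad and value of joint stay below 2.87 rad), for 0.2 s.
2. the stay is locked past straight (knuckle beyond 2.94 rad, lid above 1.10 rad) and nothing of the robot touches stay or lid (value of joint stay above 2.94 rad and value of joint lid above 1.1 rad and contact force between stay and the arm below 0.1 N and contact force between each of stay, lid and the fingers below 0.1 N), for 0.2 s.
At the end, for the whole second after the job is handed in: Stay locked past straight (knuckle over 2.94 rad, lid over 1.10 rad); the plane at rest, released, flat in the wide bay (sole within 5 mm of its floor, tilt under 0.08 rad), its centre within 20 mm of the bay's centre along case x and 50 mm along y (value of joint stay above 2.94 rad and value of joint lid above 1.1 rad and x of plane in the frame of case_bay between -0.02 and 0.02 m and y of plane in the frame of case_bay between -0.05 and 0.05 m and z of plane in the frame of case_bay below 0.005 m and angle between plane's own z axis and vertical below 0.08 rad and linear speed of plane below 0.02 m/s and contact force between plane and the fingers below 0.1 N); the robot touches nothing.
It fails at once if the glue bottle is moved more than 30 mm (distance of glue from where it was at the start of the episode above 0.03 m).
It fails at once if the offcut is moved more than 30 mm (distance of block from where it was at the start of the episode above 0.03 m).
It also fails if it takes over 72 s, if anything falls off the work surface, if the arm or the gripper's body presses on something with over 40 N, if the wrist force passes 120 N, or if a joint passes its speed limit or range.

## Working session

There is one attempt and no reset: what is moved stays moved. The work goes in short steps, Python scripts to look and compute and a tool call to move; the robot and the scene stay as the last step left them, time stands still between calls to the robot, and variables do not carry over. Pictures are saved under pics/ and viewed, at most 10 in all, crops included, and the job is handed in when it is done.

```bash
mkdir -p pics; python3 - <<'E'
from cell import r,vision
import cv2,numpy as np
for n in("top","side"):
    cv2.imwrite(f"pics/{n}0.png",vision.get_image(n)[...,::-1])
    p=vision.camera_params(n);print(n,p["fx"],p["fy"],p["cx"],p["cy"]);print(np.round(p["extrinsics"],4).tolist())
print(r.get_obs(),r.tcp_to_tips)
E
```

```text
top 498.97334637683673 498.97334637683673 317.323063265352 239.3407031225069
[[-0.003, -0.9999, 0.0123, 0.123], [-0.987, 0.0009, -0.1608, 0.5425], [0.1607, -0.0126, -0.9869, 1.267], [0.0, 0.0, 0.0, 1.0]]
side 589.6185876465361 589.6185876465361 325.943225747617 239.16677762935612
[[-0.8721, -0.4893, 0.0068, 0.5146], [-0.3119, 0.545, -0.7783, 0.1802], [0.3771, -0.6808, -0.6279, 1.2199], [0.0, 0.0, 0.0, 1.0]]
{'time_s': 0.1, 'joints': array([ 1.10581061,  0.52195898, -0.03632541,  1.59993836,  0.02119955,
        1.02111867, -0.11279348]), 'joint_vel': array([-1.32444689e-03, -1.34685978e-03,  2.88398360e-04, -3.77063607e-04,
        7.78635801e-05,  2.42455808e-05,  2.16307301e-04]), 'joint_torque': array([ 4.95678862e-03, -9.28502584e+01,  1.98470235e+00, -3.70536160e+01,
        1.81553350e-02,  5.35967920e-03,  1.42529434e-04]), 'tool_pos': array([ 0.24023574, -0.57666486,  0.23878499]), 'eef_rot': array([-3.14055687e+00,  7.37831844e-05,  3.94779079e-01]), 'wrist_force': array([ 0.21845786, -0.21212241,  0.33665406]), 'torque': array([ 0.02044891, -0.01529636,  0.01845492]), 'grip_force': 0.0, 'opening': 1.0010248400260136} 0.008
```

View pics/top0.png

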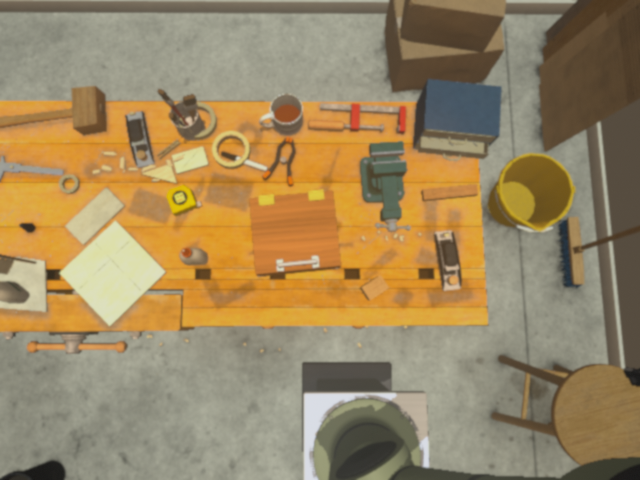

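View pics/side0.png

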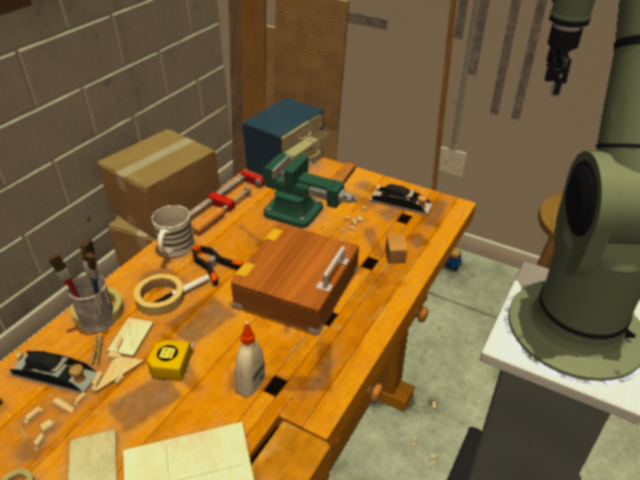

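The top view shows the case lid with corners near (251,194), (337,191), (341,268) and (258,274). The handle is at about (298,263), the plane at (448,260), the offcut at (374,288) and the glue at (193,257). The side view agrees. I'll zoom in to measure.

```bash
python3 - <<'E'
import cv2,numpy as np
t=cv2.imread("pics/top0.png")
a=cv2.resize(t[180:300,235:355],(600,600),interpolation=cv2.INTER_CUBIC)
b=cv2.resize(t[220:310,425:475],(200,360),interpolation=cv2.INTER_CUBIC)
c=np.zeros((600,800,3),np.uint8);c[:,:600]=a;c[:360,600:]=b
cv2.imwrite("pics/crop.png",c)
E
```

```text
(no output)
```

View pics/crop.png

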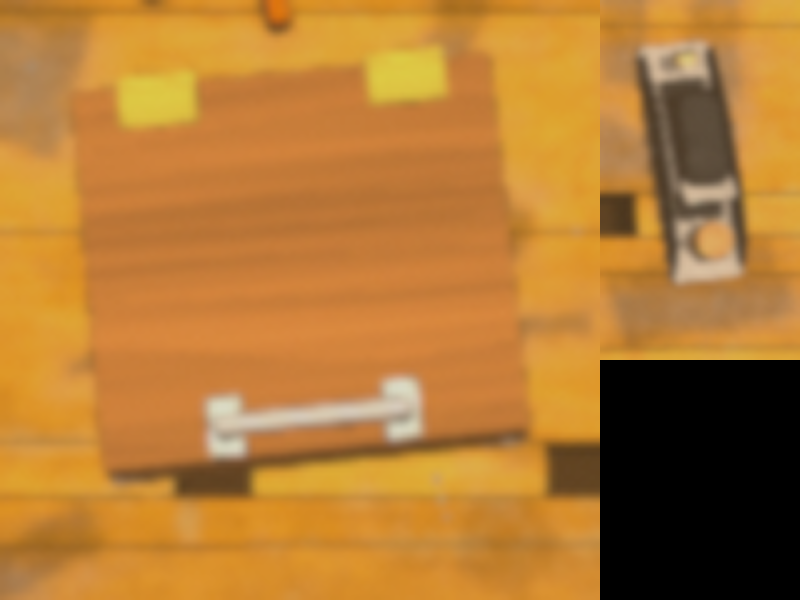

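The crop shows the lid's top corners at (75,92), (490,57), (525,432) and (108,470), with the handle from (225,418) to (403,404). The plane spans (675,45) to (710,278). Next I'll turn these into world positions.

```bash
cat > h.py <<'E'
from cell import r,vision
import numpy as np
from scipy.spatial.transform import Rotation as Ro
def ray(uv,z,n="top"):
    p=vision.camera_params(n);E=p["extrinsics"];R,t=E[:3,:3],E[:3,3]
    d=R.T@np.array([(uv[0]-p["cx"])/p["fx"],(uv[1]-p["cy"])/p["fy"],1]);c=-R.T@t
    return c+d*(z-c[2])/d[2]
def proj(P,n):
    p=vision.camera_params(n);E=p["extrinsics"];q=E[:3,:3]@np.array(P)+E[:3,3]
    return np.array([p["cx"]+p["fx"]*q[0]/q[2],p["cy"]+p["fy"]*q[1]/q[2]])
def tool(target):  # shift in tool axes to world target
    o=r.get_obs();R=Ro.from_euler("xyz",o["eef_rot"]).as_matrix()
    return np.round(R.T@(np.array(target)-o["tool_pos"]),4)
E
python3 - <<'E'
from h import *
C=lambda x,y:((x+.5)/5-.5+235,(y+.5)/5-.5+180)
L=[ray(C(*c),.072) for c in((75,92),(490,57),(525,432),(108,470))]
for l in L:print(np.round(l,4))
print([np.linalg.norm(L[i]-L[(i+1)%4]).round(4) for i in range(4)],np.mean(L,0))
for c in((225,418),(403,404)):print("handle",ray(C(*c),.109))
for i,j in((0,1),(3,2)):d=L[i]-L[j];print("yaw",np.arctan2(-d[0],d[1]))
for i,j in((3,0),(2,1)):d=L[j]-L[i];print("yaw",np.arctan2(d[1],d[0]))
P=lambda x,y:((x-600+.5)/4-.5+425,(y+.5)/4-.5+220)
for c,z in(((638,55),0),((668,265),0),((712,50),.032),((747,262),.032),((675,45),.02),((710,278),.02)):print("pl",c,ray(P(*c),z))
print("block",ray((374,288),.04),"glue",ray((190,257),.1))
E
```

```text
[0.647  0.2979 0.072 ]
[0.6658 0.082  0.072 ]
[0.4692 0.0658 0.072 ]
[0.4502 0.2775 0.072 ]
[np.float64(0.2167), np.float64(0.1973), np.float64(0.2126), np.float64(0.1979)] [0.55806064 0.18080062 0.072     ]
handle [0.47238759 0.21613266 0.109     ]
handle [0.47921817 0.12816783 0.109     ]
yaw 0.08679636774094876
yaw 0.08953284703676252
yaw 0.10333088487759558
yaw 0.08264389913307987
pl (638, 55) [ 0.56595128 -0.19718336  0.        ]
pl (668, 265) [ 0.42305723 -0.21153513  0.        ]
pl (712, 50) [ 0.56369218 -0.23870851  0.032     ]
pl (747, 262) [ 0.4227303  -0.25511857  0.032     ]
pl (675, 45) [ 0.56925486 -0.21738194  0.02      ]
pl (710, 278) [ 0.41307959 -0.23372102  0.02      ]
block [ 0.41520439 -0.02481114  0.04      ] glue [0.48926918 0.43957897 0.1       ]
```

{"fn": "send_path", "kwargs": {"segments": [{"tx":0.05, "ty":-0.06, "spin":-0.12}, {"tx":0.1, "ty":-0.12, "spin":-0.24}, {"tx":0.15, "ty":-0.18, "spin":-0.36}, {"tx":0.2, "ty":-0.24, "spin":-0.48}, {"tx":0.25, "ty":-0.3, "spin":-0.6}, {"tx":0.26, "ty":-0.33, "spin":-0.7}, {"tx":0.29, "ty":-0.36, "spin":-0.8}, {"tx":0.32, "ty":-0.39, "spin":-0.9}, {"tx":0.35, "ty":-0.42, "spin":-1.0}, {"tx":0.35, "ty":-0.42, "spin":-1.0}], "aperture": 1.0}}

```text
time_s: 0.93
tool_pos: [0.3614, -0.1765, 0.2394]
eef_rot: [3.141, 0.0, 1.401]
wrist_force: [2.4, -0.9, 1.4]
opening: 1.002
grip_force: 0.0
```

```bash
cat >> h.py <<'E'
yawc=0.088;cc=np.array([.559,.181,0])
def W(x,y,z): # case -> world
    return Ro.from_euler("z",yawc).apply([x,y,z])+cc
E
python3 - <<'E'
from h import *
print(W(-86,0,0)*0+W(-.086,0,.106),tool([.4745,.173,.16]))
E
```

```text
[0.47333278 0.17344176 0.106     ] [0.3636 0.0526 0.0793]
```

{"fn": "send_path", "kwargs": {"segments": [{"tx":0.04, "ty":0.01, "spin":-0.05}, {"tx":0.08, "ty":0.02, "spin":-0.1}, {"tx":0.12, "ty":0.03, "spin":-0.15}, {"tx":0.16, "ty":0.04, "spin":-0.2}, {"tx":0.2, "ty":0.045, "spin":-0.264}, {"tx":0.24, "ty":0.05, "tz":0.02, "spin":-0.264}, {"tx":0.28, "ty":0.0526, "tz":0.04, "spin":-0.264}, {"tx":0.32, "ty":0.0526, "tz":0.06, "spin":-0.264}, {"tx":0.355, "ty":0.0526, "tz":0.079, "spin":-0.264}, {"tx":0.3636, "ty":0.0526, "tz":0.079, "spin":-0.264}], "aperture": 1.0}}

```text
time_s: 1.77
tool_pos: [0.4758, 0.1749, 0.1575]
eef_rot: [-3.139, -0.001, 1.663]
wrist_force: [-1.7, 0.6, 0.6]
opening: 1.0
grip_force: 0.0
```

```bash
python3 - <<'E'
from h import *
import cv2
t=vision.get_image("side");cv2.imwrite("pics/s1.png",cv2.resize(t[200:360,200:400][...,::-1],(750,600),interpolation=cv2.INTER_CUBIC))
print(tool([.4745,.173,.102]),r.get_obs()["eef_rot"],r.get_obs()["tool_pos"])
E
```

```text
[-0.0032 -0.0016  0.0561] [-3.13898685e+00 -2.33915012e-03  1.66418548e+00] [0.47596935 0.17619582 0.15814202]
```

View pics/s1.png

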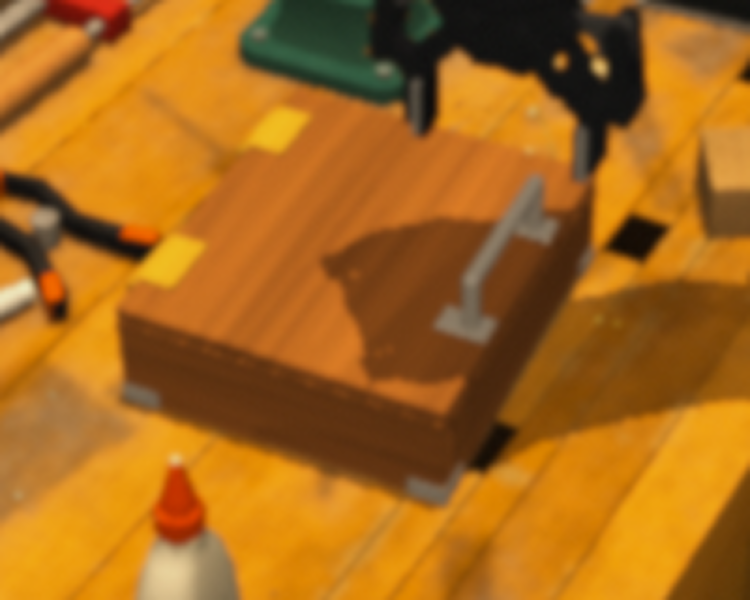

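The side crop shows the open fingers straddling the handle, with the tips at about (421,132) and (588,175) and the bar from (538,182) to (470,282). I'll check this against the calibration.

```bash
python3 - <<'E'
from h import *
S=lambda x,y:(200+(x+.5)/3.75-.5,200+(y+.5)/3.75-.5)
for c in((538,184),(470,282)):print("bar",ray(S(*c),.108,"side"))
o=r.get_obs();R=Ro.from_euler("xyz",o["eef_rot"]).as_matrix()
for s in(1,-1):
  for dz in(8,-5):
    q=proj(o["tool_pos"]+R@[0,s*.05,dz/1e3],"side");print(s,dz,(q-200)*3.75)
print([np.round(ray(S(*c),.072,"side"),4) for c in((444,412),(120,315),(590,180))])
E
```

```text
bar [0.47525367 0.13235878 0.108     ]
bar [0.46843128 0.22231338 0.108     ]
1 8 [414.55386155 143.32798125]
1 -5 [414.28938379 124.49988151]
-1 8 [585.79240968 191.94554486]
-1 -5 [586.71958219 172.94935382]
[array([0.4501, 0.282 , 0.072 ]), array([0.6406, 0.3059, 0.072 ]), array([0.4699, 0.0753, 0.072 ])]
```

{"fn": "send_path", "kwargs": {"segments": [{"tx":-0.002, "ty":-0.002, "tz":0.02}, {"tx":-0.002, "ty":-0.002, "tz":0.04}, {"tx":-0.002, "ty":-0.002, "tz":0.055}, {"tx":-0.002, "ty":-0.002, "tz":0.055}], "aperture": 1.0}}

```text
time_s: 2.15
tool_pos: [0.4737, 0.1676, 0.1029]
eef_rot: [-3.138, 0.001, 1.659]
wrist_force: [-0.2, 0.3, -0.4]
opening: 1.003
grip_force: 0.0
```

{"fn": "send_path", "kwargs": {"segments": [{}, {}, {}, {}, {}, {}, {}, {}, {}], "aperture": 0.0, "grip_force": 40}}

```text
time_s: 2.9
tool_pos: [0.4758, 0.1683, 0.1057]
eef_rot: [3.14, -0.0, 1.659]
wrist_force: [3.5, -1.3, 6.1]
opening: 0.099
grip_force: 39.8
```

{"fn": "send_path", "kwargs": {"segments": [{"ty":0.0013, "tz":-0.009}, {"ty":0.0053, "tz":-0.0183}, {"ty":0.0124, "tz":-0.0361}, {"ty":0.0213, "tz":-0.053}, {"ty":0.0318, "tz":-0.0689}, {"ty":0.0439, "tz":-0.0838}, {"ty":0.0573, "tz":-0.0973}, {"ty":0.072, "tz":-0.1095}, {"ty":0.088, "tz":-0.1201}, {"ty":0.088, "tz":-0.1201}]}}

```text
time_s: 3.73
tool_pos: [0.5643, 0.177, 0.2276]
eef_rot: [3.14, -0.001, 1.659]
wrist_force: [-13.7, -2.2, 24.0]
opening: 0.097
grip_force: 43.0
```

{"fn": "send_path", "kwargs": {"segments": [{"ty":0.0169, "tz":-0.009}, {"ty":0.0345, "tz":-0.0162}, {"ty":0.0437, "tz":-0.0191}, {"ty":0.0465, "tz":-0.0199}, {"ty":0.0465, "tz":-0.0199}, {"ty":0.0465, "tz":-0.0199}, {"ty":0.0465, "tz":-0.0199}]}}

```text
time_s: 4.32
tool_pos: [0.6089, 0.1813, 0.2466]
eef_rot: [3.141, -0.001, 1.66]
wrist_force: [-4.3, 2.3, 17.8]
opening: 0.096
grip_force: 42.6
```

```bash
python3 - <<'E'
from h import *
import cv2
t=vision.get_image("side");cv2.imwrite("pics/s2.png",cv2.resize(t[140:340,190:440][...,::-1],(750,600),interpolation=cv2.INTER_CUBIC))
E
```

```text
(no output)
```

View pics/s2.png

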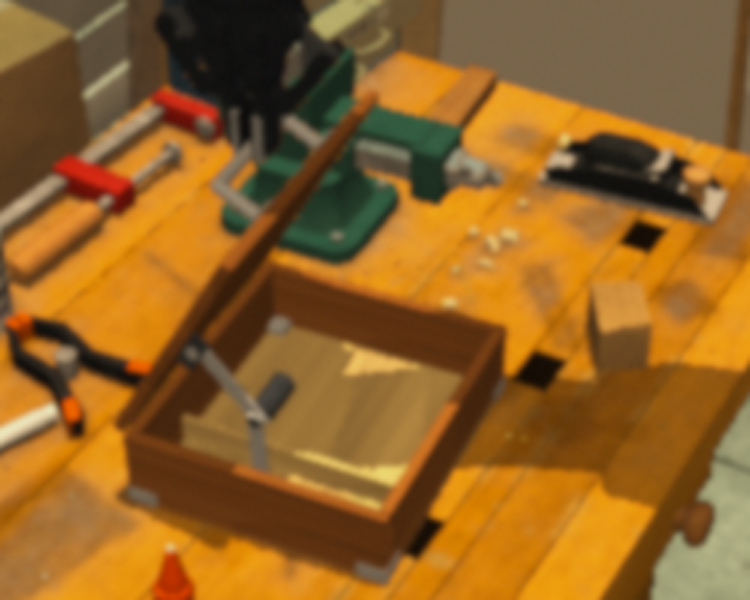

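The lid is up at about 1.05 rad, with the stay bent towards the robot and the roller near crop (270,395). I'll release the handle gently and rise.

{"fn": "send_path", "kwargs": {"segments": [{}, {}, {}, {}], "aperture": 0.25}}

```text
time_s: 4.7
tool_pos: [0.6089, 0.1799, 0.245]
eef_rot: [-3.141, 0.0, 1.659]
wrist_force: [-0.4, 0.5, 0.5]
opening: 0.252
grip_force: 0.0
```

{"fn": "send_path", "kwargs": {"segments": [{"tz":-0.02}, {"tz":-0.05}, {"tz":-0.08}, {"tz":-0.08}]}}

```text
time_s: 5.03
tool_pos: [0.6105, 0.181, 0.3307]
eef_rot: [3.135, -0.002, 1.658]
wrist_force: [1.4, 0.6, -0.6]
opening: 0.25
grip_force: 0.0
```

```bash
python3 - <<'E'
from h import *
def model(t):
    c,s=np.cos(t),np.sin(t);u=np.array([.1-.1*c-.008*s,.062+.1*s-.008*c]);p=np.array([0,.035]);d=u-p;L=np.linalg.norm(d)
    return (u+p)/2+np.sqrt(.063**2-L*L/4)*np.array([-d[1],d[0]])/L
import cv2
t=vision.get_image("side");cv2.imwrite("pics/s3.png",cv2.resize(t[140:340,190:440][...,::-1],(750,600),interpolation=cv2.INTER_CUBIC))
for a in(.95,1,1.05,1.1):
    k=model(a);q=proj(W(k[0],.068,k[1]),"side");print(a,k,(q-[190,140])*3)
    e=W(.1-.2*np.cos(a),-.11,.062+.2*np.sin(a));print("edge",(proj(e,"side")-[190,140])*3)
# target: case x -95mm, y 63, TCP z .075
print(tool(W(-.095,.063,.25)),tool(W(-.095,.063,.075)))
E
```

```text
0.95 [-0.01180727  0.09688367] [292.39017069 402.62681842]
edge [408.05307961 113.70995864]
1 [-0.00576387  0.09773578] [284.38220613 399.17654647]
edge [397.33213048 104.23304631]
1.05 [0.00109633 0.09799046] [275.35652228 396.05189313]
edge [386.24552098  95.16576698]
1.1 [0.00945223 0.09728688] [264.4696509  393.37187531]
edge [374.8298847   86.53904263]
[ 0.0678 -0.146   0.0775] [ 0.0676 -0.1467  0.2525]
```

View pics/s3.png

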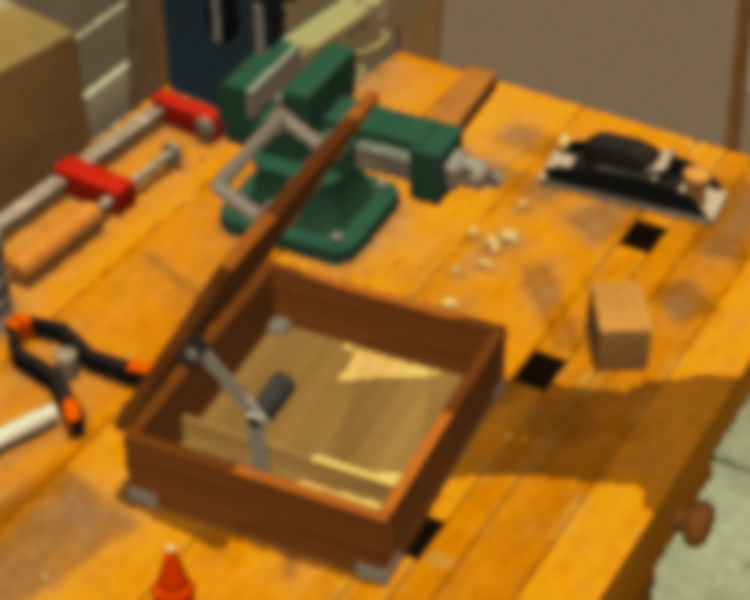

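The lid stands free at about 1.08 rad, with the roller at crop (270,395), which matches the model. Next I move back, open the fingers and descend in front of the roller.

{"fn": "send_path", "kwargs": {"segments": [{"tx":0.015, "ty":-0.037}, {"tx":0.03, "ty":-0.074}, {"tx":0.05, "ty":-0.11}, {"tx":0.068, "ty":-0.146, "tz":0.02}, {"tx":0.068, "ty":-0.146, "tz":0.05}, {"tx":0.068, "ty":-0.146, "tz":0.09}, {"tx":0.068, "ty":-0.146, "tz":0.13}, {"tx":0.068, "ty":-0.146, "tz":0.13}], "aperture": 1.0}}

```text
time_s: 5.75
tool_pos: [0.4547, 0.2329, 0.1892]
eef_rot: [-3.133, 0.003, 1.659]
wrist_force: [-1.1, -0.9, -0.7]
opening: 1.0
grip_force: 0.0
```

```bash
python3 - <<'E'
from h import *
print(tool(W(-.095,.063,.075)))
E
```

```text
[0.0025 0.0054 0.1141]
```

{"fn": "send_path", "kwargs": {"segments": [{"ty":0.001, "tz":0.04}, {"ty":0.001, "tz":0.08}, {"ty":0.001, "tz":0.118}, {"ty":0.001, "tz":0.118}, {"ty":0.001, "tz":0.118}, {"ty":0.001, "tz":0.118}], "aperture": 1.0}}

```text
time_s: 6.25
tool_pos: [0.4598, 0.2359, 0.0798]
eef_rot: [3.14, -0.001, 1.659]
wrist_force: [-0.6, -0.6, 0.2]
opening: 0.998
grip_force: 0.0
```

```bash
python3 - <<'E'
from h import *
print(tool(W(-.060,.063,.075)),tool(W(-.0335,.063,.075)))
import cv2
t=vision.get_image("side");cv2.imwrite("pics/s4.png",cv2.resize(t[140:340,190:440][...,::-1],(750,600),interpolation=cv2.INTER_CUBIC))
E
```

```text
[-0.0004  0.034   0.0049] [-0.0004  0.0605  0.0049]
```

View pics/s4.png

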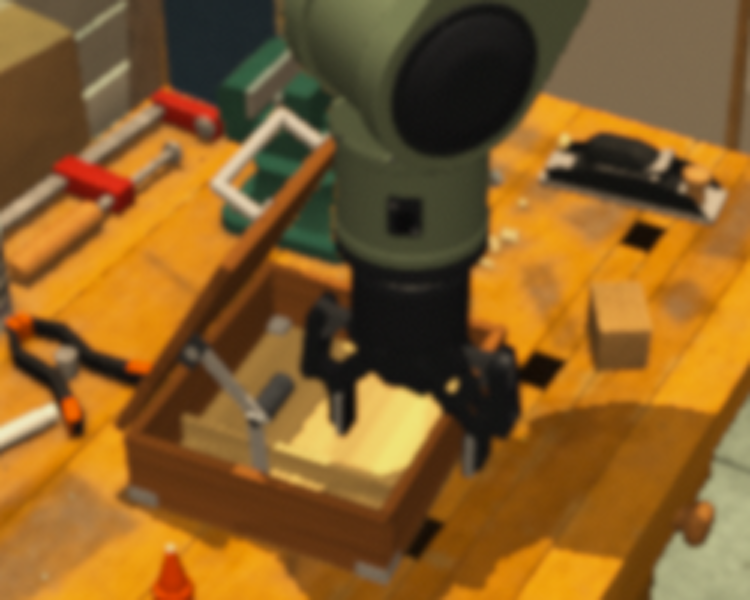

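The front finger (343,430) is level with the roller (270,395), and the wrist flange looks just above the lid's edge height. I'll raise a few mm and push in small steps while watching the force.

{"fn": "send_path", "kwargs": {"segments": [{"ty":0.01, "tz":-0.004}, {"ty":0.02, "tz":-0.004}, {"ty":0.03, "tz":-0.004}, {"ty":0.036, "tz":-0.004}, {"ty":0.042, "tz":-0.004}, {"ty":0.046, "tz":-0.004}, {"ty":0.046, "tz":-0.004}, {"ty":0.046, "tz":-0.004}]}}

```text
time_s: 6.97
tool_pos: [0.5045, 0.2391, 0.0812]
eef_rot: [-3.141, -0.0, 1.659]
wrist_force: [-0.3, 0.4, 0.9]
opening: 0.996
grip_force: 0.0
```

```bash
python3 - <<'E'
from h import *
o=r.get_obs();print(tool(W(-.0335,.063,.084)),o["torque"],o["wrist_force"])
E
```

```text
[ 0.0003  0.0157 -0.0028] [-0.00352754  0.01949836 -0.0145822 ] [-0.30852296  0.36523767  0.93090704]
```

{"fn": "send_path", "kwargs": {"segments": [{"ty":0.003, "tz":-0.003}, {"ty":0.006, "tz":-0.003}, {"ty":0.009, "tz":-0.003}, {"ty":0.012, "tz":-0.003}, {"ty":0.012, "tz":-0.003}, {"ty":0.012, "tz":-0.003}]}}

```text
time_s: 7.47
tool_pos: [0.5167, 0.2402, 0.0843]
eef_rot: [3.141, -0.0, 1.659]
wrist_force: [-0.4, -0.5, -0.3]
opening: 1.001
grip_force: 0.0
```

```bash
python3 - <<'E'
from h import *
o=r.get_obs();print(tool(W(-.0335,.063,.084)),o["torque"],o["wrist_force"])
import cv2
t=vision.get_image("side");cv2.imwrite("pics/s5.png",cv2.resize(t[140:340,190:440][...,::-1],(750,600),interpolation=cv2.INTER_CUBIC))
E
```

```text
[0.0003 0.0034 0.0003] [-0.04301076  0.00333133 -0.02135506] [-0.35665192 -0.46832157 -0.25192546]
```

View pics/s5.png

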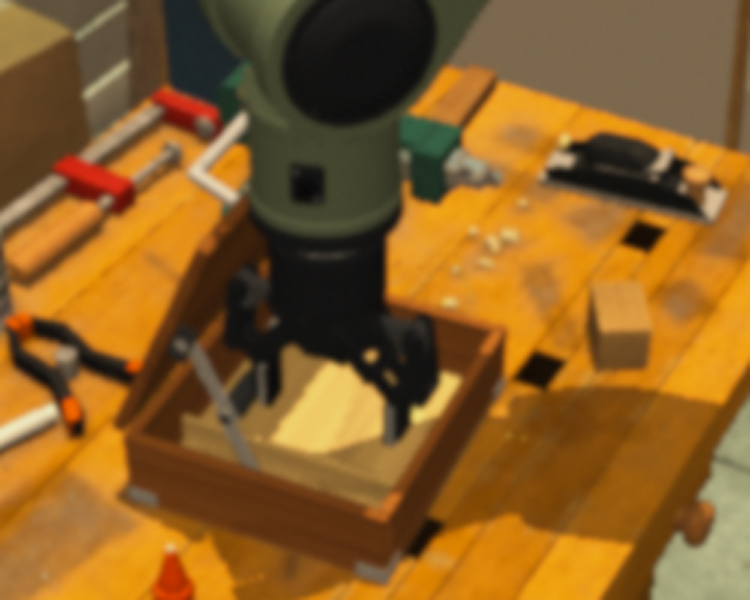

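The knuckle has moved to crop (228,412) with the roller beside it, so the stay is close to straight. I'll compare it with the model.

```bash
python3 - <<'E'
from h import *
f=lambda x,y,z:((proj(W(x,y,z),"side")-[190,140])*3).round()
for n,x,z in(("straight",.026,.093),("locked",.0325,.0903),("bent1.1",.0095,.0973)):print(n,"knuckle",f(x,.094,z),f(x,.099,z),"roller",f(x,.068,z))
print("pin",f(0,.094,.035),"top",f(.052,.094,.151),f(.0519-.003,.094,.15))
print("rollernear-end",f(.0325,.05,.0903))
E
```

```text
straight knuckle [225. 415.] [221. 419.] roller [243. 391.]
locked knuckle [217. 415.] [213. 420.] roller [235. 392.]
bent1.1 knuckle [246. 417.] [243. 422.] roller [264. 393.]
pin [263. 487.] top [185. 339.] [189. 341.]
rollernear-end [248. 376.]
```

{"fn": "send_path", "kwargs": {"segments": [{"ty":0.001}, {"ty":0.002}, {"ty":0.003}, {"ty":0.004}, {"ty":0.004}]}}

```text
time_s: 7.93
tool_pos: [0.5207, 0.2406, 0.0843]
eef_rot: [3.141, -0.0, 1.659]
wrist_force: [0.1, -0.2, 0.3]
opening: 0.999
grip_force: 0.0
```

{"fn": "send_path", "kwargs": {"segments": [{"ty":0.001}, {"ty":0.002}, {"ty":0.003}, {"ty":0.003}, {"ty":0.003}]}}

```text
time_s: 8.35
tool_pos: [0.5235, 0.2408, 0.0843]
eef_rot: [3.142, -0.0, 1.659]
wrist_force: [-0.1, -0.9, -0.3]
opening: 1.004
grip_force: 0.0
```

```bash
python3 - <<'E'
from h import *
import cv2
o=r.get_obs();print(tool(W(-.0335,.063,.084)),o["torque"],o["wrist_force"])
cv2.imwrite("pics/s6raw.png",vision.get_image("side")[...,::-1])
E
```

```text
[ 0.0003 -0.0034  0.0003] [-0.00532695 -0.00548039  0.00973634] [-0.10668135 -0.86193293 -0.28474774]
```

{"fn": "send_path", "kwargs": {"segments": [{"ty":0.001}, {"ty":0.002}, {"ty":0.003}, {"ty":0.003}]}}

```text
time_s: 8.73
tool_pos: [0.5265, 0.2411, 0.0843]
eef_rot: [-3.141, -0.0, 1.659]
wrist_force: [-1.6, -0.4, 1.8]
opening: 0.999
grip_force: 0.9
```

{"fn": "send_path", "kwargs": {"segments": [{"ty":0.001}, {"ty":0.002}, {"ty":0.002}, {"ty":0.002}]}}

```text
time_s: 9.07
tool_pos: [0.5272, 0.2411, 0.0841]
eef_rot: [-3.139, 0.001, 1.659]
wrist_force: [-9.6, -1.9, 5.4]
opening: 0.995
grip_force: 5.4
```

```bash
python3 - <<'E'
from h import *
import cv2
o=r.get_obs();print(tool(W(-.0335,.063,.084)),o["torque"],o["wrist_force"])
a=cv2.imread("pics/s6raw.png");b=vision.get_image("side")[...,::-1];cv2.imwrite("pics/s7raw.png",b)
# template tracking of upper link / pin region between frames (crop coordinates of s5: upper pin 182,342)
s=lambda im:cv2.resize(im[140:340,190:440],(750,600),interpolation=cv2.INTER_CUBIC)
z=cv2.imread("pics/s5.png")
T=z[320:365,160:205]
for im in(a,b):
  m=cv2.matchTemplate(s(im)[300:385,140:225],T,cv2.TM_CCOEFF_NORMED);_,v,_,l=cv2.minMaxLoc(m);print("upper pin shift",l[0]-20,l[1]-20,v)
T=z[395:430,212:244]
for im in(a,b):
  m=cv2.matchTemplate(s(im)[375:450,180:260],T,cv2.TM_CCOEFF_NORMED);_,v,_,l=cv2.minMaxLoc(m);print("knuckle shift",l[0]-32,l[1]-20,v)
E
```

```text
[ 0.0003 -0.0071  0.0001] [-0.31360169  1.83115388 -0.04202814] [-9.60308524 -1.89430184  5.36369732]
upper pin shift 0 0 0.992958664894104
upper pin shift 0 1 0.986189603805542
knuckle shift -5 1 0.9681041836738586
knuckle shift -8 1 0.9586099982261658
```

The force shows the knuckle is against its stop: 10 N at the finger, moment arm 0.19 m, knuckle at the predicted locked pixel. I'll press slightly more, back off, rise and check.

{"fn": "send_path", "kwargs": {"segments": [{"ty":0.001}, {"ty":0.0015}, {"ty":0.0015}]}}

```text
time_s: 9.37
tool_pos: [0.5276, 0.2412, 0.0839]
eef_rot: [-3.138, 0.001, 1.66]
wrist_force: [-17.5, -2.2, 9.0]
opening: 0.999
grip_force: 9.5
```

{"fn": "send_path", "kwargs": {"segments": [{"ty":-0.01}, {"ty":-0.03}, {"ty":-0.05}, {"ty":-0.065, "tz":-0.02}, {"ty":-0.065, "tz":-0.06}, {"ty":-0.065, "tz":-0.1}, {"ty":-0.065, "tz":-0.14}, {"ty":-0.065, "tz":-0.17}, {"ty":-0.065, "tz":-0.17}]}}

```text
time_s: 10.12
tool_pos: [0.467, 0.237, 0.2601]
eef_rot: [3.134, -0.003, 1.659]
wrist_force: [-0.0, 0.5, 0.6]
opening: 1.001
grip_force: 0.0
```

```bash
python3 - <<'E'
from h import *
import cv2
t=vision.get_image("side");cv2.imwrite("pics/s8.png",cv2.resize(t[140:340,190:440][...,::-1],(750,600),interpolation=cv2.INTER_CUBIC))
print(tool([.36,-.15,.25]))
E
```

```text
[-0.3755 -0.1398  0.006 ]
```

View pics/s8.png

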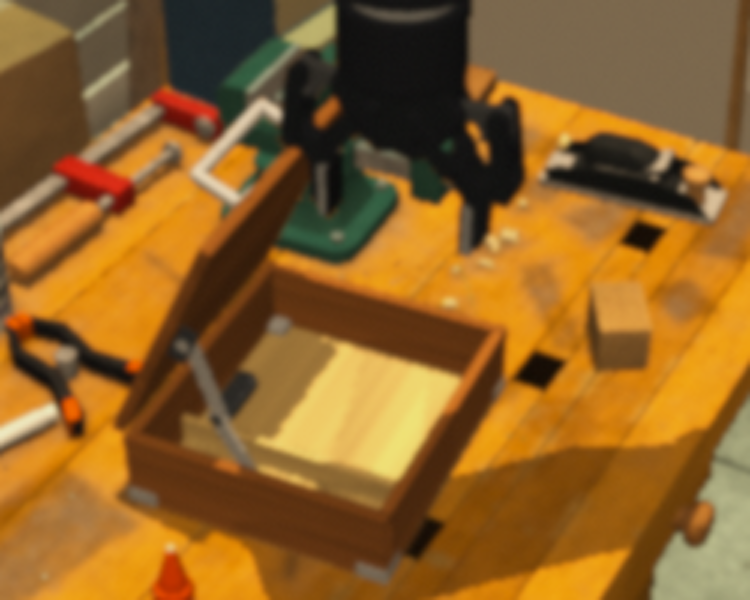

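The links run (182,342) to (218,415) to (252,467), so the knuckle is past the straight line, and the roller rests at (240,390) with nothing touching it. The stay is locked. Next is the plane.

{"fn": "send_path", "kwargs": {"segments": [{"tx":-0.04, "ty":-0.02, "spin":0.12}, {"tx":-0.08, "ty":-0.03, "spin":0.24}, {"tx":-0.12, "ty":-0.05, "spin":0.36}, {"tx":-0.16, "ty":-0.05, "spin":0.48}, {"tx":-0.2, "ty":-0.05, "spin":0.6}, {"tx":-0.24, "ty":-0.05, "spin":0.72}, {"tx":-0.28, "ty":-0.05, "spin":0.84}, {"tx":-0.32, "ty":-0.05, "spin":0.96}, {"tx":-0.36, "ty":-0.05, "spin":1.08}, {"tx":-0.4, "ty":-0.05, "spin":1.2}], "aperture": 1.0}}

```text
time_s: 11.0
tool_pos: [0.4499, -0.1694, 0.2537]
eef_rot: [-3.142, 0.001, 0.453]
wrist_force: [2.2, 0.2, -0.2]
opening: 1.0
grip_force: 0.0
```

{"fn": "send_path", "kwargs": {"segments": [{"spin":0.12}, {"spin":0.24}, {"spin":0.354}, {"spin":0.354}]}}

```text
time_s: 11.33
tool_pos: [0.4502, -0.1674, 0.2535]
eef_rot: [-3.141, 0.001, 0.098]
wrist_force: [-0.0, 0.3, -1.1]
opening: 0.999
grip_force: 0.0
```

```bash
python3 - <<'E'
from h import *
print(tool([.4562,-.2293,.1]),tool([.4562,-.2293,.015]),r.get_obs()["eef_rot"],r.get_obs()["tool_pos"])
E
```

```text
[1.000e-04 6.230e-02 1.535e-01] [2.000e-04 6.230e-02 2.385e-01] [-3.14141626e+00  1.25408256e-03  9.84782835e-02] [ 0.45017578 -0.16735139  0.25347448]
```

{"fn": "send_path", "kwargs": {"segments": [{"ty":0.02, "tz":0.03, "spin":-0.007}, {"ty":0.04, "tz":0.06, "spin":-0.007}, {"ty":0.0623, "tz":0.09, "spin":-0.007}, {"ty":0.0623, "tz":0.125, "spin":-0.007}, {"ty":0.0623, "tz":0.16, "spin":-0.007}, {"ty":0.0623, "tz":0.16, "spin":-0.007}, {"ty":0.0623, "tz":0.16, "spin":-0.007}], "aperture": 1.0}}

```text
time_s: 11.92
tool_pos: [0.4561, -0.2285, 0.0934]
eef_rot: [-3.14, 0.003, 0.115]
wrist_force: [-0.0, 0.5, 0.7]
opening: 1.002
grip_force: 0.0
```

```bash
python3 - <<'E'
from h import *
import cv2
im=np.hstack([cv2.resize(vision.get_image(n)[...,::-1][y:y+h,x:x+w],(400,600),interpolation=cv2.INTER_CUBIC) for n,x,y,w,h in(("top",410,205,80,120),("side",340,120,100,150))])
cv2.imwrite("pics/p1.png",im)
f=lambda P:((proj(P,"side")-[340,120])*4).round()+[400,0]
R=Ro.from_euler("z",.105).as_matrix()
for a in(-.08,.08):
  for b in(-.025,.025):print(a,b,f(np.array([.491,-.2256,0])+R@[a,b,0]))
print(tool([.4562,-.2293,.015]))
E
```

```text
-0.08 -0.025 [769. 340.]
-0.08 0.025 [749. 381.]
0.08 -0.025 [540. 284.]
0.08 0.025 [515. 323.]
[-0.0017 -0.0001  0.0809]
```

View pics/p1.png

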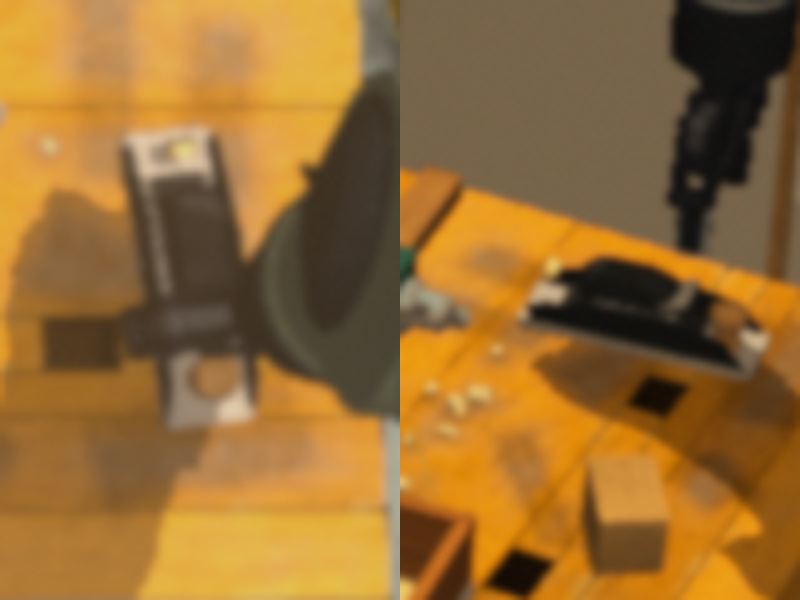

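The side crop shows the sole corners at (757,375) and (522,320), within 3–5 mm of the top-view estimate. The fingers are above the cheeks at the near end, so I descend and grip.

{"fn": "send_path", "kwargs": {"segments": [{"tx":-0.001, "ty":0.003, "tz":0.03}, {"tx":-0.001, "ty":0.003, "tz":0.05}, {"tx":-0.001, "ty":0.003, "tz":0.065}, {"tx":-0.001, "ty":0.003, "tz":0.077}, {"tx":-0.001, "ty":0.003, "tz":0.077}, {"tx":-0.001, "ty":0.003, "tz":0.077}], "aperture": 1.0}}

```text
time_s: 12.52
tool_pos: [0.4569, -0.2324, 0.0184]
eef_rot: [3.141, -0.001, 0.112]
wrist_force: [0.0, -0.5, 1.1]
opening: 1.0
grip_force: 0.0
```

{"fn": "send_path", "kwargs": {"segments": [{}, {}, {}, {}, {}, {}, {}, {}], "aperture": 0.0, "grip_force": 110}}

```text
time_s: 13.18
tool_pos: [0.4568, -0.2324, 0.0186]
eef_rot: [3.141, -0.001, 0.112]
wrist_force: [-4.4, 3.2, 24.2]
opening: 0.547
grip_force: 111.2
```

{"fn": "send_path", "kwargs": {"segments": [{"tz":-0.005}, {"tz":-0.015}, {"tz":-0.03}, {"tx":-0.01, "tz":-0.055}, {"tx":-0.02, "tz":-0.08}, {"tx":-0.03, "tz":-0.11}, {"tx":-0.045, "tz":-0.14}, {"tx":-0.055, "tz":-0.16}, {"tx":-0.055, "tz":-0.16}, {"tx":-0.055, "tz":-0.16}]}}

```text
time_s: 14.02
tool_pos: [0.4015, -0.2387, 0.1785]
eef_rot: [3.14, -0.001, 0.111]
wrist_force: [-0.3, -0.6, -9.8]
opening: 0.55
grip_force: 115.6
```

```bash
python3 - <<'E'
from h import *
import cv2
o=r.get_obs();print(o["wrist_force"],o["torque"],o["tool_pos"])
cv2.imwrite("pics/c1raw.png",vision.get_image("side")[...,::-1])
a=cv2.imread("pics/c1raw.png");b=cv2.imread("pics/side0.png")
# plane silhouette vs start image near the robot-side end: dark/bright sole line
R=Ro.from_euler("xyz",o["eef_rot"]).as_matrix()
for s in(-.045,.115):
  for z in(.0,.02):print(s,z,proj(o["tool_pos"]+R@[s,-.025,.0186-z],"side").round(1))
E
```

```text
[-0.29316786 -0.62272262 -9.81419863] [-0.01912939  0.34396534  0.0273259 ] [ 0.40150344 -0.23872292  0.1784905 ]
-0.045 0.0 [458.  166.1]
-0.045 0.02 [459.3 158.8]
0.115 0.0 [393.7 152.1]
0.115 0.02 [394.4 145. ]
```

The plane is held: 1.0 kg, with its centre of mass 35 mm ahead of the grip, as planned. I'll check droop numerically and work out the carry.

```bash
python3 - <<'E'
from h import *
import cv2
a=cv2.imread("pics/c1raw.png");b=cv2.imread("pics/s8.png")
o=r.get_obs();R=Ro.from_euler("xyz",o["eef_rot"]).as_matrix()
for s in(.1,.07,.04,.0-.035):
  u,v=proj(o["tool_pos"]+R@[s,-.025,.0186],"side")
  print(s,round(v,1),a[int(round(v))-12:int(round(v))+10,int(round(u))].max(1))
g=W(-.095-.02,-.0295,0);print("pre-place above front",g,tool([g[0],g[1],.18]))
for x in(-.055,-.045,-.035,-.033):print(x,W(x,-.0295,0).round(4))
E
```

```text
0.1 153.9 [127 150 175 181 155  95  41  24  28  48  76  97 107 113 117 118 118 117
 118 118 118 117]
0.07 156.4 [ 31  29  26  20  18  18  17  17  21  34  63  90 100 106 113 117 118 118
 118 117 117 117]
0.04 159.0 [ 40  30  19  16  17  16  16  17  25  49  76  95 105 113 118 118 118 118
 118 118 118 118]
-0.035 165.6 [102 111 111 110 102  87  66  51  54  78 104 121 134 138 138 136 135 136
 140 140 134 123]
pre-place above front [0.44703764 0.14150721 0.        ] [ 0.0875 -0.3724 -0.0026]
-0.055 [0.5068 0.1468 0.    ]
-0.045 [0.5168 0.1477 0.    ]
-0.035 [0.5267 0.1485 0.    ]
-0.033 [0.5287 0.1487 0.    ]
```

No droop: the sole edge is uniform along its length. I carry the plane round the near side of the vice.

{"fn": "send_path", "kwargs": {"segments": [{"tx":0.004, "ty":-0.03, "spin":0.01}, {"tx":0.01, "ty":-0.07, "spin":0.023}, {"tx":0.016, "ty":-0.11, "spin":0.023}, {"tx":0.022, "ty":-0.15, "spin":0.023}, {"tx":0.028, "ty":-0.19, "spin":0.023}, {"tx":0.033, "ty":-0.23, "spin":0.023}, {"tx":0.04, "ty":-0.27, "spin":0.023}, {"tx":0.05, "ty":-0.305, "spin":0.023}, {"tx":0.062, "ty":-0.34, "spin":0.023}, {"tx":0.075, "ty":-0.372, "spin":0.023}]}}

```text
time_s: 14.9
tool_pos: [0.4339, 0.1424, 0.1762]
eef_rot: [-3.142, 0.002, 0.09]
wrist_force: [1.5, -0.9, -7.9]
opening: 0.548
grip_force: 116.3
```

{"fn": "send_path", "kwargs": {"segments": [{}, {}, {}]}}

```text
time_s: 15.15
tool_pos: [0.434, 0.1396, 0.1761]
eef_rot: [3.141, 0.003, 0.09]
wrist_force: [-0.1, -1.2, -9.3]
opening: 0.55
grip_force: 116.9
```

```bash
python3 - <<'E'
from h import *
o=r.get_obs();print(o["eef_rot"],o["wrist_force"],o["torque"])
cc[0]+=.0015
for x,z in((-.09,.092),(-.043,.092),(-.036,.06),(-.036,.032)):print(tool(W(x,-.0295,z)))
E
```

```text
[3.14100255e+00 2.65498276e-03 8.96179262e-02] [-0.08249175 -1.21182813 -9.27916011] [-0.13585386  0.3779872   0.00748717]
[ 0.0399 -0.0006  0.084 ]
[ 0.0869 -0.0005  0.0839]
[ 0.094  -0.0005  0.1159]
[ 0.0941 -0.0005  0.1439]
```

{"fn": "send_path", "kwargs": {"segments": [{"tz":0.02}, {"tz":0.045}, {"tx":0.01, "tz":0.07}, {"tx":0.025, "tz":0.088}, {"tx":0.045, "tz":0.088}, {"tx":0.06, "tz":0.088}, {"tx":0.075, "tz":0.088}, {"tx":0.085, "tz":0.088}, {"tx":0.089, "tz":0.088}, {"tx":0.089, "tz":0.088}]}}

```text
time_s: 15.98
tool_pos: [0.5236, 0.1466, 0.0887]
eef_rot: [3.141, 0.001, 0.087]
wrist_force: [-0.3, -0.1, -8.7]
opening: 0.55
grip_force: 117.0
```

```bash
python3 - <<'E'
from h import *
import cv2
cc[0]+=.0015
o=r.get_obs();print(o["wrist_force"],o["torque"])
for x,z in((-.036,.06),(-.036,.032)):print(tool(W(x,-.0295,z)))
cv2.imwrite("pics/d1raw.png",vision.get_image("side")[...,::-1])
E
```

```text
[-0.28743004 -0.09371058 -8.68841707] [-0.12552062  0.41669101  0.01018301]
[ 0.0038 -0.0016  0.0287]
[ 0.0039 -0.0016  0.0567]
```

{"fn": "send_path", "kwargs": {"segments": [{"tx":0.001, "ty":-0.001, "tz":0.008}, {"tx":0.002, "ty":-0.001, "tz":0.016}, {"tx":0.003, "ty":-0.001, "tz":0.024}, {"tx":0.004, "ty":-0.001, "tz":0.032}, {"tx":0.004, "ty":-0.001, "tz":0.04}, {"tx":0.004, "ty":-0.001, "tz":0.048}, {"tx":0.004, "ty":-0.001, "tz":0.054}, {"tx":0.004, "ty":-0.001, "tz":0.054}, {"tx":0.004, "ty":-0.001, "tz":0.054}]}}

```text
time_s: 16.78
tool_pos: [0.5271, 0.1489, 0.035]
eef_rot: [3.141, 0.001, 0.089]
wrist_force: [0.4, 0.6, -8.7]
opening: 0.551
grip_force: 116.9
```

{"fn": "send_path", "kwargs": {"segments": [{"tz":0.002}, {"tz":0.004}, {"tz":0.006}, {"tz":0.007}, {"tz":0.007}]}}

```text
time_s: 17.2
tool_pos: [0.5273, 0.1489, 0.0282]
eef_rot: [3.142, 0.0, 0.089]
wrist_force: [-0.6, 0.3, -8.5]
opening: 0.55
grip_force: 116.9
```

Still free of contact. I lower onto the floor in small steps.

{"fn": "send_path", "kwargs": {"segments": [{"tz":0.001}, {"tz":0.002}, {"tz":0.002}, {"tz":0.002}]}}

```text
time_s: 17.53
tool_pos: [0.5274, 0.149, 0.0268]
eef_rot: [3.142, -0.0, 0.089]
wrist_force: [-4.1, -0.6, 6.5]
opening: 0.546
grip_force: 118.8
```

{"fn": "send_path", "kwargs": {"segments": [{"tz":0.001}, {"tz":0.0015}, {"tz":0.0015}, {"tz":0.0015}]}}

```text
time_s: 17.87
tool_pos: [0.5274, 0.149, 0.0267]
eef_rot: [3.141, -0.001, 0.089]
wrist_force: [-15.1, -4.4, 41.7]
opening: 0.55
grip_force: 123.3
```

{"fn": "send_path", "kwargs": {"segments": [{"tz":-0.0015}, {"tz":-0.0015}]}}

```text
time_s: 18.03
tool_pos: [0.5275, 0.149, 0.0267]
eef_rot: [-3.141, -0.001, 0.089]
wrist_force: [-2.8, 1.0, 11.4]
opening: 0.548
grip_force: 119.7
```

{"fn": "send_path", "kwargs": {"segments": [{"tz":-0.001}, {"tz":-0.001}, {"tz":-0.001}, {"tz":-0.001}, {"tz":-0.001}, {"tz":-0.001}], "aperture": 0.9}}

```text
time_s: 18.53
tool_pos: [0.5273, 0.1489, 0.0273]
eef_rot: [-3.142, -0.0, 0.089]
wrist_force: [-0.3, 0.6, 0.2]
opening: 0.899
grip_force: 0.0
```

{"fn": "send_path", "kwargs": {"segments": [{"tz":-0.015}, {"tx":-0.003, "tz":-0.03}, {"tx":-0.006, "tz":-0.05}, {"tx":-0.02, "tz":-0.07}, {"tx":-0.05, "tz":-0.09}, {"tx":-0.08, "tz":-0.12}, {"tx":-0.1, "tz":-0.15}, {"tx":-0.12, "tz":-0.18}, {"tx":-0.12, "tz":-0.2}, {"tx":-0.12, "tz":-0.2}]}}

```text
time_s: 19.37
tool_pos: [0.4085, 0.1388, 0.2312]
eef_rot: [-3.14, -0.006, 0.089]
wrist_force: [1.3, 0.5, 0.3]
opening: 0.902
grip_force: 0.0
```

{"fn": "send_path", "kwargs": {"segments": [{"tx":-0.02, "ty":0.03}, {"tx":-0.03, "ty":0.07}, {"tx":-0.03, "ty":0.11}, {"tx":-0.03, "ty":0.15}, {"tx":-0.03, "ty":0.19}, {"tx":-0.03, "ty":0.23}, {"tx":-0.03, "ty":0.27}, {"tx":-0.03, "ty":0.3}, {"tx":-0.03, "ty":0.3}]}}

```text
time_s: 20.12
tool_pos: [0.4042, -0.1686, 0.2269]
eef_rot: [3.14, 0.0, 0.082]
wrist_force: [-0.9, 0.3, -0.7]
opening: 0.903
grip_force: 0.0
```

```bash
python3 - <<'E'
from h import *
import cv2
for n in("top","side"):cv2.imwrite(f"pics/f_{n}.png",vision.get_image(n)[...,::-1])
g=cv2.imread("pics/f_side.png");z=cv2.imread("pics/s8.png")
S=cv2.resize(g[140:340,190:440],(750,600),interpolation=cv2.INTER_CUBIC)
for n,(x0,x1,y0,y1) in{"upper pin":(160,205,320,365),"lower link":(205,262,400,470),"offcut":(575,665,265,375),"glue":(150,195,540,600)}.items():
  T=z[y0:y1,x0:x1];m=cv2.matchTemplate(S[y0-15:y1+15,x0-15:x1+15],T,cv2.TM_CCOEFF_NORMED);_,v,_,l=cv2.minMaxLoc(m);print(n,l[0]-15,l[1]-15 if y1<600 else l[1]-15,round(v,3))
t=cv2.imread("pics/f_top.png")
# plane in bay: sample gray along case x at plane height z=.03
for y in(-.0295,):
  for x in np.arange(-.095,.06,.005):
    u=proj(W(x,y,.035),"top").round().astype(int);print(round(x,3),t[u[1],u[0]].tolist(),end=" ")
E
```

```text
upper pin 0 0 0.999
lower link 0 0 0.938
offcut -1 1 0.718
glue 0 0 0.999
-0.095 [61, 127, 198] -0.09 [71, 144, 216] -0.085 [114, 194, 223] -0.08 [144, 198, 217] -0.075 [172, 206, 226] -0.07 [161, 194, 218] -0.065 [100, 153, 201] -0.06 [97, 173, 226] -0.055 [101, 180, 228] -0.05 [96, 172, 227] -0.045 [91, 164, 224] -0.04 [71, 115, 157] -0.035 [60, 82, 98] -0.03 [66, 88, 104] -0.025 [135, 164, 188] -0.02 [144, 174, 200] -0.015 [75, 97, 114] -0.01 [60, 82, 98] -0.005 [62, 84, 100] 0.0 [65, 86, 102] 0.005 [66, 87, 102] 0.01 [64, 84, 100] 0.015 [63, 84, 99] 0.02 [64, 85, 100] 0.025 [63, 84, 100] 0.03 [64, 84, 100] 0.035 [54, 75, 92] 0.04 [49, 70, 87] 0.045 [46, 68, 85] 0.05 [56, 77, 93] 0.055 [78, 99, 116]
```

The plane's near end is at about -83 mm, so it is centred within a few mm. The stay and the glue are unchanged, and the offcut is within 1 crop pixel.

```bash
python3 -c "
from cell import r
print(r.close_job())"
```

```text
the job is handed in; nothing more can be done
None
```

I handed the job in at about 20 s: by my checks the lid is locked open past straight and the plane is released flat in the wide bay, its centre about 3 mm off along the case's length. The glue bottle and offcut have not moved (the offcut match was weaker), and the judge's verdict was not shown.

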